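Swing the drill guide over the pilot hole and lock it

ROBOT

A 7-joint arm with a two-finger parallel gripper is mounted at the origin on the work surface; the furniture and walls round the work are solid. World frame = base frame: x ahead of the robot, y to its left, z up, the work surface at z = 0. Lengths are in mm, angles in rad, forces in N, time in s.
With the tool pointing down it reaches from about 425 to 875 mm from the base axis. Payload 4.7 kg.
Tool frame: the origin (TCP) lies between the finger pads; the fingertips stand 17 mm ahead of it and the grasp point (between the pads) lies 2 mm behind it; z points along the fingers, y is the line along which they close (so a half turn about z gives the same grasp; the last joint's range is limited). The gripper opens to 87 mm and grips with 3 to 60 N. Pads are 19 mm wide; open, the fingers measure 117 mm over their backs; the gripper's body (75 mm by 190 mm) begins 51 mm behind the grasp point.
Start: joints at [-1.135, 0.321, -0.07, 1.45, 0.023, 1.371, -0.057], TCP at [266.14, 593.038, 239.587] pointing down, gripper open.
Joint ranges: [-2.86, 2.86], [-0.3, 2.09], [-1.38, 1.24], [0.06, 2.45], [-1.56, 4.7], [0.09, 2.05], [-2.69, 2.69]. Speed limits (rad/s): [2.57, 2.57, 3.14, 3.14, 3.14, 3.14, 3.14].

INTERFACE

Orientations are given as a 3x3 rotation matrix whose columns are the frame's x, y, z axes.
In Python, from rig import state, optics, ctrl gives the robot as it stands.
- The arm moves only by the tool servo_tool, never from a script. Its argument "plan" is text: rows parted by semicolons, each of 5 numbers parted by spaces: the gripper command: -1 is shut, 1 is fully open, values between are in proportion, then the shift along the world's x, y, z in m, then the turn about the world's z in degrees. A call has 1 to 12 rows; each row shifts and turns the commanded pose from where the row before left it; what a row does not reach is not made up. A row lasts 1/8 s, in which the tool goes at most 62.5 mm and 10.7 degrees, less where a joint would pass 70% of its speed; a pose out of reach is approached as far as the arm can. A call with a gripper value outside its range is refused whole. The fingers move at their own pace and stop on an object; the grip force is fixed at half the most. Time passes only in rows, so rows that do not move let the fingers close. It gives the time, the measured TCP pose, the force, the opening and the grip force at its end, in the units of the state.
- state(): the state, without advancing time (a new reading comes with each control period).
- optics.snapshot(name): name is "side" or "top" or "wrist"; returns a dict with "color" (420x560x3 uint8, red, green, blue), "K" (3x3 intrinsics, pixels), "k1" (the pictures are not rectified: a ray, as slopes to the right and down, at radius r is drawn at 1 + k1 r^2 times it, then the intrinsics apply), "cam_to_world" (4x4, takes a point from camera to world coordinates); the wrist camera has in their place "mount" (4x4, takes a point from camera to tool coordinates, whose origin is the TCP and whose axes are the flange's). Camera axes: x right, y down, z forward; pixel columns grow to the right and rows downward; lengths in mm; the calibration is good to about 2 mm. A picture is of the moment at which its call begins: read the wrist's pose just before it. There is no depth.
- ctrl.hand_in(): hands the job in; it is judged then, once.
The state is a dict: "clock": time; "joints": joint angles; "joint_velocities": joint speeds; "effort": joint torques, N m; "position": TCP position; "tool_rot": TCP orientation; "force": force on the tool from outside, world axes, zero at the start; "moment": the same for the moment, N m; "grip_width": finger opening in mm; "gripper_force": force on a finger pad.
Only numpy, scipy, OpenCV 4.12 (cv2) and the standard library are available. Lean on these libraries where they do the work, as an engineer would, in place of code of your own. Each camera call takes 0.05 s, during which the arm holds its last target. There are 200 camera calls.

TASK

With one fingertip, or the fingers shut together, push the slotted drill-guide arm of the fixture sideways until the centreline of its slot stands over the middle one of the three holes in the flat leg of the longer of the two aluminium angles. Leave the arm there and push the lock lever on top of the pivot post clockwise (seen from above) all the way round to its stop. Do not take the arm or the lever between the fingers, and leave the two angles, the centre punch, the deburring tool and the sheet holder lying where they are.

Things in the scene. Friction and masses are not known exactly. Their poses are not given: they have to be found in the camera images.
- fixture: steel ground plate, 200 (its x) x 270 (its y) x 12 mm, fixed to the bench; origin at the centre of its underside, x away from the robot at yaw 0. A fixed pivot post stands 75 mm along +x from the centre; a fence strip 8 mm wide and 5 mm high above the plate runs across it at x = -70 mm
- swing_arm (a joint): angle of the slotted arm about the vertical post, rad: 0 when it points along the plate's -x, grows anticlockwise seen from above, limits -0.85 to 0.85; friction holds it where it is left, about 1.5 N at 100 mm from the post turns it
- guide_pivot (a point): on the arm, on the pivot axis, half-way up the arm (58 mm above the bench). Its x axis points along the arm to the free end, z up. The arm is an aluminium bar 30 mm wide, 183 mm long from the axis, 16 mm thick (50 to 66 mm above the bench), with a through slot 12 mm wide on its centreline from 75 to 160 mm from the axis; it passes 13 mm or more over the angles
- guide_end (a point): on the arm's centreline, in the solid end beyond the slot, 170 mm from the pivot axis, half-way up the arm; the sides of the bar to push are 15 mm to either side
- lock_lever (a joint): angle of the lock lever about the same post, rad: 0 to 0.2 open as found, grows clockwise seen from above, locked at its stop 1.25; friction holds it where it is left, about 1.5 N at 50 mm from the axis turns it
- lever_hub (a point): on the lever, on the pivot axis at the height of the lever's rod (86 mm above the bench). Its x axis points along the rod to the ball. The hub is 28 mm across, from 70 to 100 mm above the bench; the rod is 12 mm thick, 80 to 92 mm above the bench, and lies above the arm's level
- lever_ball (a point): centre of the black ball (20 mm across) at the lever's end, 75 mm from the pivot axis, 86 mm above the bench
- pilot_hole (a point): middle one of the three small holes (18 mm apart) in the flat leg of the longer, lower angle, at that leg's upper face, 14.5 mm above the bench. The angle: loose, aluminium, 75 mm long (across the plate), 25 wide, 20 high, 2.5 thick, 30 g, on the left or right half of the plate, upright leg away from the robot. The hole lies 8 mm from mid-length towards the plate's +y, 11 mm from the near edge
- short_mid (a point): middle of the upper face of the flat leg of the shorter, taller angle with two holes, 52 mm long, 31 mm wide, 25 mm high, 2 mm thick, standing on the other side of the plate; 14 mm above the bench
- centre_punch: loose steel centre punch, 108 mm long (its y), 12 mm thick, lying on the bench left of the plate; origin under its middle
- deburring_tool: loose deburring tool with a blue handle, 126 mm long (its y), 15 mm thick, lying on the bench right of the plate; origin under its middle
- sheet_holder: loose spring sheet holder, 65 mm long (its y), 12 mm thick, lying on the plate's far right corner; origin under its middle
Things that resemble listed ones, but are neither listed nor needed, are in the scene too. What is shaped like the part that bears pilot_hole but green or pink is not meant.

How it is judged:
By the outcome, as a careful person would: the job done as asked, in the order asked, and still so for the second after the job is handed in, with the robot touching nothing.
It also fails if it takes over 58 s, if anything falls off the work surface, if the arm or the gripper's body presses on something with over 40 N, if the wrist force passes 120 N, or if a joint passes its speed limit or range.

## Working session

There is one attempt and no reset: what is moved stays moved. The work goes in short steps, Python scripts to look and compute and a tool call to move; the robot and the scene stay as the last step left them, time stands still between calls to the robot, and variables do not carry over. Pictures are saved under pics/ and viewed, at most 10 in all, crops included, and the job is handed in when it is done.

Besides the shell and the picture viewer there is one more tool, called after "Call:" by a JSON object that holds its "api" and its "payload", one argument or row to a line. servo_tool: Moves the arm, as the interface text tells. Its arguments: {"type":"object","properties":{"plan":{"type":"string"}},"required":["plan"]}

```bash
mkdir -p pics; cat > h.py <<'E'
import numpy as np, cv2, pickle
from rig import state, optics, ctrl
def snap(n):
    s=state(); d=optics.snapshot(n); d['s']=s
    if n=='wrist':
        T=np.eye(4);T[:3,:3]=np.array(s['tool_rot']);T[:3,3]=s['position'];d['cam_to_world']=T@np.array(d['mount'])
    pickle.dump(d,open(f'{n}.pkl','wb')); return d
def load(n): return pickle.load(open(f'{n}.pkl','rb'))
def px2w(d,u,v,z):
    K=np.array(d['K']);p=np.array([(u-K[0,2])/K[0,0],(v-K[1,2])/K[1,1]]);q=p.copy()
    for _ in range(20): q=p/(1+d['k1']*(q@q))
    T=np.array(d['cam_to_world']);r=T[:3,:3]@[q[0],q[1],1];o=T[:3,3]
    return o+r*(z-o[2])/r[2]
def w2px(d,P):
    T=np.linalg.inv(np.array(d['cam_to_world']));c=T[:3,:3]@np.array(P,float)+T[:3,3];q=c[:2]/c[2]
    q=q*(1+d['k1']*(q@q));K=np.array(d['K']);return K[0,0]*q[0]+K[0,2],K[1,1]*q[1]+K[1,2]
def save(d,f,box=None,s=1):
    im=d['color'][:,:,::-1]
    if box: im=im[box[1]:box[3],box[0]:box[2]]
    cv2.imwrite('pics/'+f,cv2.resize(im,None,fx=s,fy=s,interpolation=cv2.INTER_CUBIC))
E
python3 - <<'E'
from h import *
d=snap('top');save(d,'top.png',s=1.4);print(d['k1'],d['K'],d['cam_to_world'])
d=snap('side');save(d,'side.png',s=1.4);print(d['cam_to_world'])
s=state();print(s['clock'],s['tool_rot'],s['grip_width'])
E
```

```text
0.008369808885257521 [[450.06823679   0.         277.77591548]
 [  0.         450.06823679 216.69687613]
 [  0.           0.           1.        ]] [[ 1.89056143e-02 -9.80778178e-01  1.94207989e-01  3.08942872e+02]
 [-9.99498500e-01 -2.34748244e-02 -2.12527941e-02  5.18632340e+01]
 [ 2.54032752e-02 -1.93708797e-01 -9.80730124e-01  1.08675278e+03]
 [ 0.00000000e+00  0.00000000e+00  0.00000000e+00  1.00000000e+00]]
[[ 9.70616960e-01 -7.80722696e-02  2.27612473e-01  2.90122565e+02]
 [-2.40366550e-01 -3.58808305e-01  9.01931551e-01 -7.93213158e+02]
 [ 1.12534026e-02 -9.30140484e-01 -3.67031388e-01  4.25401047e+02]
 [ 0.00000000e+00  0.00000000e+00  0.00000000e+00  1.00000000e+00]]
0.1 [[-9.12346865e-01  4.09417720e-01 -5.73323450e-04]
 [ 4.09418090e-01  9.12345354e-01 -1.66823230e-03]
 [-1.59934881e-04 -1.75673551e-03 -9.99998444e-01]] 87.13260804910794
```

View pics/top.png

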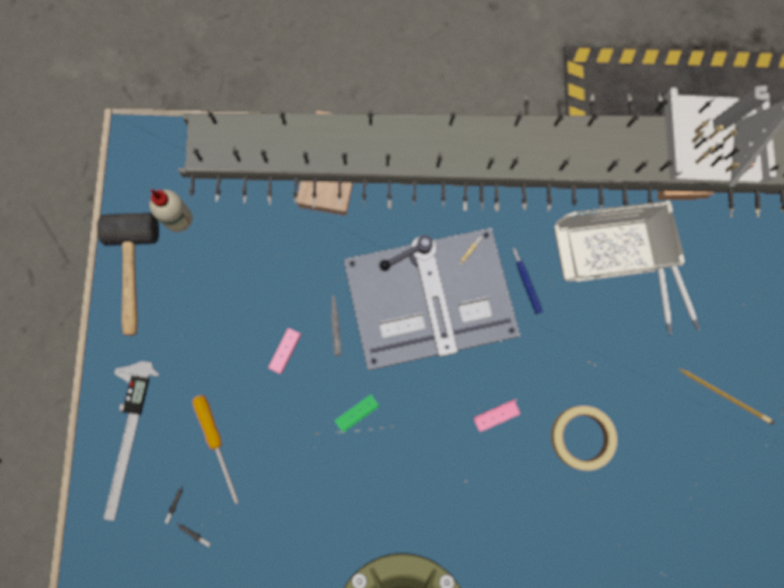

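View pics/side.png

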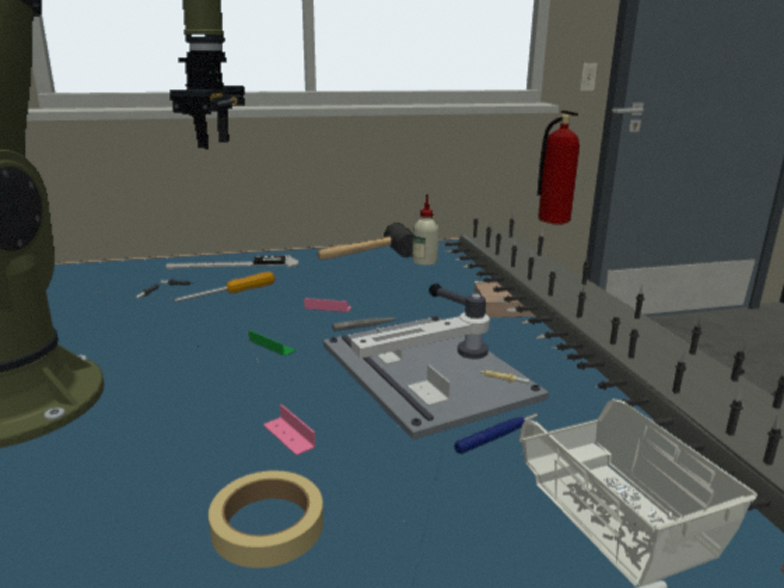

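Top view at 1.4x shows these candidates:
- Silver angle, left on plate (402,326): wide, so probably the 3-hole one.
- Silver angle, right on plate (475,310): short.
- Pink parts (284,350) and (497,415), and a green part (356,412): not meant.

The arm lies from the post (424,243) to its end (446,350). The lever ball is at (384,265). Next is a close crop to check the choice.

```bash
python3 - <<'E'
from h import *
d=load('top');save(d,'c1.png',(242,160,374,266),6)
E
```

```text
(no output)
```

View pics/c1.png

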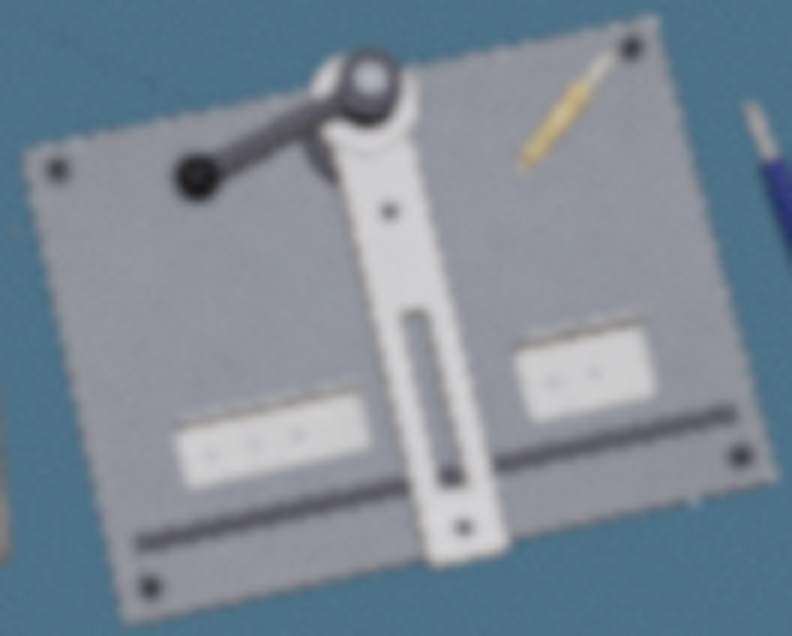

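```bash
python3 - <<'E'
from h import *
d=load('top')
c=lambda x,y,z:px2w(d,242+(x+.5)/6-.5,160+(y+.5)/6-.5,z)
C=np.array([c(25,150,12),c(655,15,12),c(778,480,12),c(125,625,12)]);print(C.round(1))
ctr=C.mean(0);xa=C[0]+C[1]-C[2]-C[3];yaw=np.arctan2(xa[1],xa[0]);print('ctr',ctr.round(1),'yaw',yaw)
X=np.array([np.cos(yaw),np.sin(yaw),0]);post=ctr+75*X;print('post from plate',post.round(1))
hub=c(370,78,100);print('hub',hub.round(1))
e=c(463,527,66);h=c(255,445,14.5);s1=c(390,210,66);b=c(198,178,86);
print('end',e.round(1),'armhole',s1.round(1),'hole',h.round(1),'ball',b.round(1))
P=(post+hub)/2;print('P',P.round(1))
an=lambda q:np.degrees(np.arctan2(-(q-P)[1],-(q-P)[0]))
print('angles (about -x ccw) arm',an(e),an(s1),'hole',an(h),'r',np.hypot(*(e-P)[:2]),np.hypot(*(h-P)[:2]),'plate',np.degrees(yaw))
print('ball r',np.hypot(*(b-P)[:2]),'dir',np.degrees(np.arctan2(*(b-P)[1::-1])))
for q in [(424,180),(424,110),(300,210)]: print(px2w(d,q[0]/1.4,q[1]/1.4,60).round(0))
for r in [(445,440),(465,470)]:pass
s=load('side')
for z in (20,40,60,80,100,120,150):
  print(z,[tuple(np.array(w2px(s,[px2w(d,424/1.4,175/1.4,z)[0],P[1],z]))*1.4)])
E
```

```text
[[ 600.6  109.    12. ]
 [ 665.5 -151.6   12. ]
 [ 470.7 -199.    12. ]
 [ 406.6   63.    12. ]]
ctr [535.8 -44.6  12. ] yaw 0.23579788266480603
post from plate [608.8 -27.1  12. ]
hub [608.4 -25.7 100. ]
end [441.7 -65.3  66. ] armhole [565.4 -36.6  66. ] hole [479.7  12.6  14.5] ball [571.1  38.7  86. ]
P [608.6 -26.4  56. ]
angles (about -x ccw) arm 13.124925038584038 13.330770583779556 hole -16.854315562205137 r 171.3212746696554 134.63255661449284 plate 13.510223494814383
ball r 75.129972556666 dir 119.89784539911898
[731. -27.  60.]
[863. -26.  60.]
[671. 184.  60.]
20 [(np.float64(567.9418072176636), np.float64(337.4366644556438))]
40 [(np.float64(564.282558437245), np.float64(325.5891246952564))]
60 [(np.float64(560.5500355271166), np.float64(313.5050914056677))]
80 [(np.float64(556.7420315825893), np.float64(301.1774645694803))]
100 [(np.float64(552.8562508494997), np.float64(288.59885927732273))]
120 [(np.float64(548.8903042432602), np.float64(275.7615914109315))]
150 [(np.float64(542.785604588274), np.float64(256.00311063751275))]
```

Crop: the left angle has three holes, at (210,455), (255,445) and (297,436), so the middle hole is (255,445). The right one has two. The arm needs about -30° (towards +y), and the lever ball sits at 120° world. I'll move the shut fingers to the -y side of the arm's end.

Call:
{"api": "servo_tool", "payload": {
  "plan": "-1 0.027 -0.043 0 -10;-1 0.027 -0.043 0 -10;-1 0.027 -0.043 0 -10;-1 0.027 -0.043 0 -10;-1 0.027 -0.043 0 -10;-1 0.027 -0.043 0 -10;-1 0.027 -0.043 0 -10;-1 0.027 -0.043 0 -10;-1 0 0 0 0;-1 0 0 0 0"
}}

```text
clock: 1.35
position: [481.6, 249.4, 239.2]
tool_rot: [[0.244, 0.97, -0.001], [0.97, -0.244, 0.0], [-0.0, -0.001, -1.0]]
force: [-0.3, 1.2, -0.1]
grip_width: 1.5
gripper_force: 0.0
```

Call:
{"api": "servo_tool", "payload": {
  "plan": "-1 -0.003 -0.046 0 -8;-1 -0.003 -0.046 0 -8;-1 -0.003 -0.046 0 -8;-1 -0.003 -0.046 0 -8;-1 -0.003 -0.046 0 -8;-1 -0.003 -0.046 0 -8;-1 -0.003 -0.046 0 -8;-1 -0.003 -0.046 0 -8;-1 0 0 0 0;-1 0 0 0 0"
}}

```text
clock: 2.6
position: [458.4, -117.1, 239.5]
tool_rot: [[0.978, 0.209, -0.0], [0.209, -0.978, 0.001], [-0.0, -0.001, -1.0]]
force: [-0.2, -0.2, -0.2]
grip_width: 0.6
gripper_force: 0.0
```

Call:
{"api": "servo_tool", "payload": {
  "plan": "-1 0 0 -0.043 0;-1 0 0 -0.043 0;-1 0 0 -0.043 0;-1 0 0 -0.042 0;-1 -0.002 0.008 0 0;-1 -0.002 0.008 0 0;-1 0 0 0 0"
}}

```text
clock: 3.48
position: [455.7, -101.4, 70.4]
tool_rot: [[0.978, 0.208, 0.003], [0.208, -0.978, 0.001], [0.004, -0.0, -1.0]]
force: [0.1, -0.9, -0.6]
grip_width: 0.4
gripper_force: 0.0
```

```bash
python3 - <<'E'
from h import *
d=snap('wrist');save(d,'w1.png')
P=np.array([608.6,-26.4]);
for R in (165,):
  for a in (13.2,3,-7,-16.85):
    t=np.radians(180+a);u=np.array([np.cos(t),np.sin(t)]);n=np.array([u[1],-u[0]])
    for o in (25,30): print(a,o,(P+R*u-o*n).round(1))
E
```

```text
13.2 25 [453.7 -88.4]
13.2 30 [454.8 -93.3]
3 25 [445.1 -60. ]
3 30 [445.4 -65. ]
-7 25 [441.8 -31.1]
-7 30 [441.2 -36.1]
-16.85 25 [443.4  -2.5]
-16.85 30 [442.   -7.3]
```

View pics/w1.png

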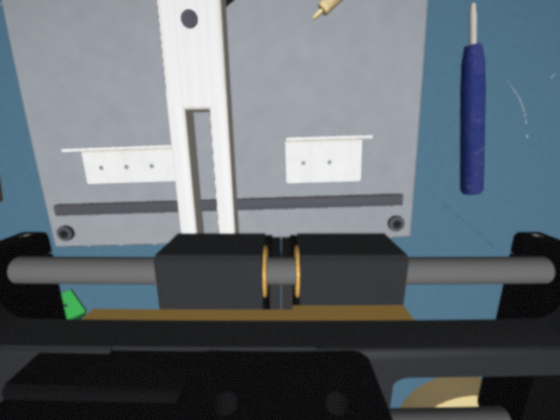

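Wrist view: the three holes are at (101,168), (126,167) and (151,166) on the left angle, and the two-hole angle is on the right. The fingers are beside the arm's end. I'll start the push along the arc.

Call:
{"api": "servo_tool", "payload": {
  "plan": "-1 -0.001 0.008 0 0;-1 -0.0023 0.0071 0 -2.5;-1 -0.0023 0.0071 0 -2.5;-1 -0.0023 0.0071 0 -2.5;-1 -0.0023 0.0071 0 -2.5;-1 -0.001 0.0072 0 -2.5;-1 -0.001 0.0072 0 -2.5;-1 -0.001 0.0072 0 -2.5;-1 -0.001 0.0072 0 -2.5;-1 0 0 0 0;-1 0 0 0 0"
}}

```text
clock: 4.9
position: [440.1, -37.8, 68.9]
tool_rot: [[0.99, -0.141, 0.0], [-0.141, -0.99, 0.0], [0.0, -0.0, -1.0]]
force: [-0.0, 0.5, 0.8]
grip_width: 0.3
gripper_force: 0.0
```

```bash
python3 - <<'E'
from h import *
d=snap('wrist');save(d,'w2.png',(0,0,560,250),1.4)
E
```

```text
(no output)
```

View pics/w2.png

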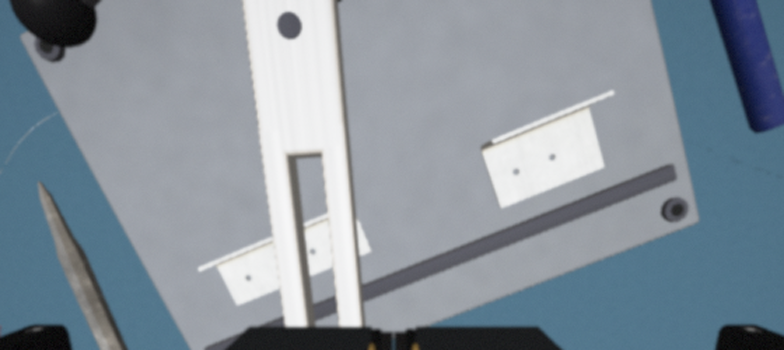

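```bash
cat >> h.py <<'E'
P=np.array([608.6,-26.4,0])
an=lambda q:round(float(np.degrees(np.arctan2(-(q-P)[1],-(q-P)[0]))),2)
E
python3 - <<'E'
from h import *
d=load('wrist')
f=lambda x,y,z:px2w(d,x/1.4,y/1.4,z)
h=f(312.5,251,14.5);print('hole',h.round(1),an(h))
A=f(290,26,66);print('armhole',A.round(1),an(A),np.hypot(*(A-P)[:2]))
S=f(306,156,66);print('slot',S.round(1),an(S),np.hypot(*(S-P)[:2]))
print('dir',np.degrees(np.arctan2(-(S-A)[1],-(S-A)[0])))
hl=f(248.5,278,14.5);print(hl.round(1),np.hypot(*(h-hl)[:2]))
d=load('wrist')
E
```

```text
hole [483.7  -4.4  14.5] -9.98
armhole [563.7 -22.2  66. ] -5.37 45.08222029533877
slot [522.9 -19.7  66. ] -4.45 85.94489102647371
dir -3.4425539916954557
[474.7  30.4  14.5] 35.91926327639512
```

The two visible holes on the left angle, (248,278) and (312,251), are the outer ones. Their midpoint is (479.2, 13.0), which matches the hole measured from above. The arm stands at about -5° and must reach -16.9°.

Call:
{"api": "servo_tool", "payload": {
  "plan": "-1 0 0.0064 0 -1.5;-1 0 0.0064 0 -1.5;-1 0 0.0064 0 -1.5;-1 0 0.0064 0 -1.5;-1 0 0.0064 0 -1.5;-1 0 0 0 0;-1 0 0 0 0"
}}

```text
clock: 5.82
position: [439.9, -6.0, 68.6]
tool_rot: [[0.963, -0.27, -0.0], [-0.27, -0.963, -0.0], [-0.0, 0.0, -1.0]]
force: [0.1, -0.0, 0.6]
grip_width: 0.3
gripper_force: 0.0
```

```bash
python3 - <<'E'
from h import *
d=snap('wrist');save(d,'w3.png',(100,0,360,240),3)
t=load('top');q=px2w(t,242+(415+.5)/6-.5,160+(313+.5)/6-.5,66);print(q,np.hypot(*(q-P)[:2]),an(q))
E
```

```text
[524.61486589 -46.60168426  66.        ] 86.3806158747612 13.52
```

View pics/w3.png

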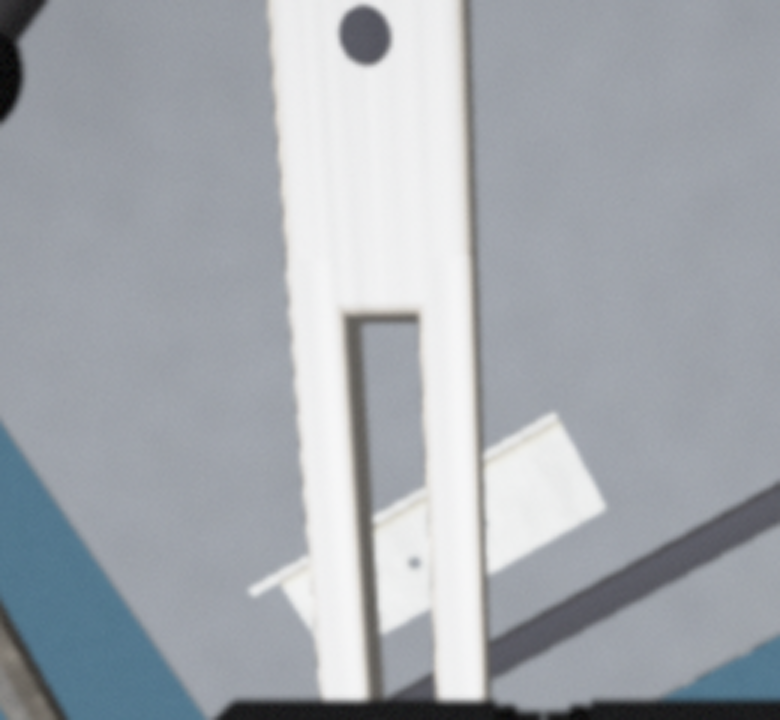

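```bash
python3 - <<'E'
from h import *
d=load('wrist')
f=lambda x,y,z:px2w(d,100+(x+.5)/3-.5,(y+.5)/3-.5,z)
h=f(414,563,14.5);print('hole',h.round(1),an(h))
for q in [(365,35),(380,313),(392.5,500),(404,690)]:
  A=f(*q,66);print(A.round(1),an(A),np.hypot(*(A-P)[:2]).round(1))
E=[f(*q,66) for q in [(341,313),(370,690)]];G=[f(*q,66) for q in [(419,313),(438,690)]]
for L in(E,G): v=L[1]-L[0];u=v/np.linalg.norm(v);w=h-L[0];print(np.degrees(np.arctan2(-v[1],-v[0])),'perp of hole',w[1]*u[0]-w[0]*u[1])
E
```

```text
hole [479.5  13.3  14.5] -17.08
[565.5 -14.   66. ] -16.08 44.9
[526.7  -3.8  66. ] -15.44 85.0
[497.4   3.6  66. ] -15.09 115.2
[464.5  12.1  66. ] -14.96 149.2
-14.13961798854396 perp of hole 1.3397397547690186
-14.502574579471636 perp of hole -10.996942906824577
```

Crop: hole at (414,563), slot edges at (341..419, 313) and (370..438, 690). The hole is 1.3 mm from the slot's +y edge, so the arm needs about 2° more.

Call:
{"api": "servo_tool", "payload": {
  "plan": "-1 0.0007 0.0027 0 -1;-1 0.0007 0.0027 0 -1;-1 0 0 0 0;-1 0 0 0 0;-1 -0.005 -0.02 0 0;-1 -0.005 -0.02 0 0;-1 0 0 0.06 0;-1 0 0 0.06 0;-1 0 -0.05 0.05 0;-1 0 -0.05 0 0;-1 0 -0.02 0 0;-1 0 0 0 0"
}}

```text
clock: 7.38
position: [431.2, -155.9, 233.0]
tool_rot: [[0.952, -0.307, 0.001], [-0.307, -0.952, 0.0], [0.0, -0.0, -1.0]]
force: [0.3, -0.1, -0.1]
grip_width: 0.4
gripper_force: 0.0
```

```bash
python3 - <<'E'
from h import *
d=snap('top');a=d['color'][160:266,242:374,::-1];w=snap('wrist')
a=cv2.resize(a,None,fx=5,fy=5,interpolation=cv2.INTER_CUBIC)[:,:560-0]
cv2.imwrite('pics/c4.png',a)
save(w,'w4.png',s=1.4)
E
```

```text
(no output)
```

View pics/c4.png

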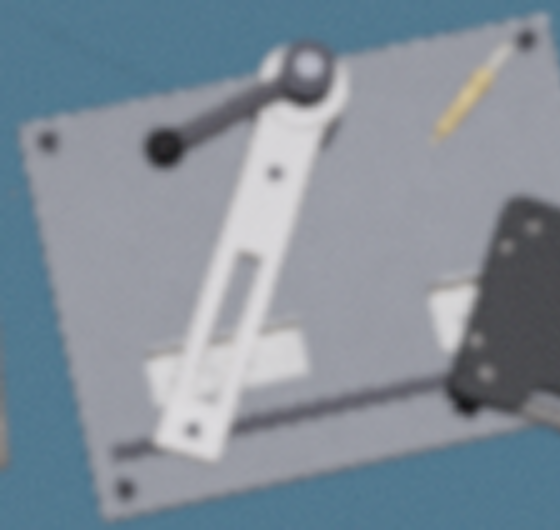

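View pics/w4.png

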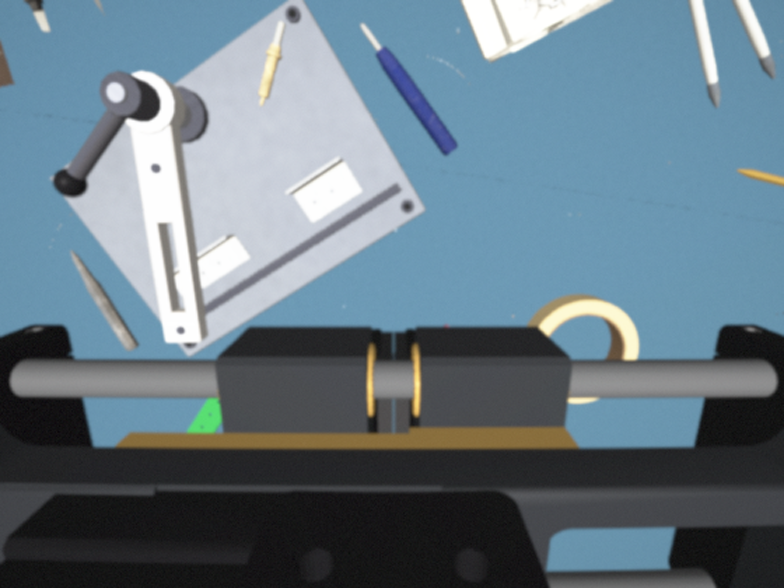

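```bash
python3 - <<'E'
from h import *
d=load('top')
f=lambda x,y,z:px2w(d,242+(x+.5)/5-.5,160+(y+.5)/5-.5,z)
A=f(275,173,66);E=f(193,430,66);H=np.array([479.5,13.0,14.5])
u=(E-A)/np.linalg.norm(E-A)
print(A,E,an(A),an(E),'dir',np.degrees(np.arctan2(-u[1],-u[0])))
for p in (H,P): w=p-A;print('perp',w[1]*u[0]-w[0]*u[1])
print(w2px(d,H)[0]*5-242*5,w2px(d,H)[1]*5-800)
w=load('wrist');g=lambda x,y,z:px2w(w,x/1.4,y/1.4,z)
A=g(155.5,168.5,66);E=g(181,330,66);print('wrist',A.round(1),E.round(1),an(A),an(E),np.degrees(np.arctan2(-(E-A)[1],-(E-A)[0])))
E
```

```text
[565.73616126 -13.2574924   66.        ] [443.9357924   22.93419236  66.        ] -17.05 -16.68 dir -16.54875721728302
perp -0.6070997017973028
perp 0.38915724355193504
209.62177563593764 369.18067571640404
wrist [564.9 -11.8  66. ] [442.9  24.   66. ] -18.5 -16.9 -16.326613243577327
```

```bash
python3 - <<'E'
from h import *
w=load('wrist');print(np.array(w['mount']).round(2));T=np.array(w['cam_to_world']);print(T[:3,3],T[:3,2])
print(px2w(w,280,90,40)-T[:3,3])
E
```

```text
[[   0.     -0.97   -0.25   68.01]
 [   1.      0.     -0.      0.97]
 [   0.     -0.25    0.97 -145.97]
 [   0.      0.      0.      1.  ]]
[ 495.79092173 -176.02916348  378.69898084] [-0.23676621  0.07682998 -0.96852409]
[  46.70606043  -13.51288607 -338.69898084]
```

Call:
{"api": "servo_tool", "payload": {
  "plan": "-1 0.0048 0.0354 0 0;-1 0.0048 0.0354 0 0;-1 0.0048 0.0354 0 0;-1 0.0048 0.0354 0 0;-1 0.0048 0.0354 -0.04 0;-1 0 0 -0.043 0;-1 0 0 0 0;-1 0 0 0 0;-1 0 0 0 0"
}}

```text
clock: 8.6
position: [456.7, 22.5, 151.7]
tool_rot: [[0.953, -0.304, 0.003], [-0.304, -0.953, 0.001], [0.003, -0.002, -1.0]]
force: [-0.2, -0.7, -0.1]
grip_width: 0.3
gripper_force: 0.0
```

```bash
python3 - <<'E'
from h import *
d=snap('wrist');H=w2px(d,[479.5,13,14.5]);print(H)
x,y=int(H[0]),int(H[1]);print(x-65,y-105);save(d,'w5.png',(x-65,max(0,y-105),x+65,y+45),4)
E
```

```text
(np.float64(282.386069175972), np.float64(181.41824821240954))
217 76
```

View pics/w5.png

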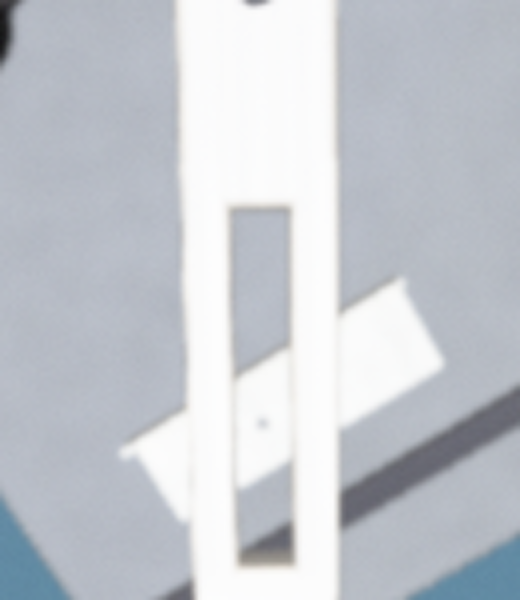

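```bash
python3 - <<'E'
from h import *
d=load('wrist');f=lambda x,y,z:px2w(d,217+(x+.5)/4-.5,76+(y+.5)/4-.5,z)
h=f(263,423,14.5)
for a,b in [((260.5,208),(266.5,563)),((258.5,10),(267,590))]:
  A=f(*a,66);B=f(*b,66);u=(B-A)/np.linalg.norm(B-A);w=h-A
  print(h.round(1),np.degrees(np.arctan2(-u[1],-u[0])),'perp(+ = hole to -y side)',w[1]*u[0]-w[0]*u[1])
E
```

```text
[479.5  13.   14.5] -16.55294452669388 perp(+ = hole to -y side) -0.2221743480528282
[479.5  13.   14.5] -16.67724952255373 perp(+ = hole to -y side) -0.2909497485085204
```

Through-slot view: hole at (263,423), slot edges 236..294 at that row. The hole is within about 0.3 mm of the centreline, so the arm is right. Next is the lever, starting behind the ball.

Call:
{"api": "servo_tool", "payload": {
  "plan": "-1 0.0178 -0.002 0 9.6;-1 0.0178 -0.002 0 9.6;-1 0.0178 -0.002 0 9.6;-1 0.0178 -0.002 0 9.6;-1 0.0178 -0.002 0 9.6;-1 0 0 0 0;-1 0 0 -0.02 0;-1 0 0 -0.02 0;-1 0 0 -0.019 0;-1 0 0 0 0;-1 0 0 0 0"
}}

```text
clock: 10.02
position: [544.7, 12.5, 91.5]
tool_rot: [[0.863, 0.504, 0.001], [0.504, -0.863, 0.0], [0.001, 0.0, -1.0]]
force: [0.1, 0.4, 0.9]
grip_width: 0.3
gripper_force: 0.0
```

```bash
python3 - <<'E'
from h import *
for th in range(120,44,-5):
  t=np.radians(th);r=np.array([np.cos(t),np.sin(t)]);n=np.array([r[1],-r[0]])
  print(th,(P[:2]+66*r-19*n).round(1))
E
```

```text
120 [559.1  21.3]
115 [563.5  25.4]
110 [568.2  29.1]
105 [573.2  32.4]
100 [578.4  35.3]
95 [583.9  37.7]
90 [589.6  39.6]
85 [595.4  41. ]
80 [601.3  41.9]
75 [607.3  42.3]
70 [613.3  42.1]
65 [619.3  41.4]
60 [625.1  40.3]
55 [630.9  38.6]
50 [636.5  36.4]
45 [641.8  33.7]
```

Call:
{"api": "servo_tool", "payload": {
  "plan": "-1 0.0072 0.0044 0 0;-1 0.0072 0.0044 0 0;-1 0.0044 0.0041 0 -5;-1 0.0047 0.0037 0 -5;-1 0.005 0.0033 0 -5;-1 0.0052 0.0029 0 -5;-1 0.0055 0.0024 0 -5;-1 0.0057 0.0019 0 -5;-1 0.0058 0.0014 0 -5;-1 0.0059 0.0009 0 -5;-1 0.006 0.0004 0 -5;-1 0 0 0 0"
}}

```text
clock: 11.52
position: [607.7, 42.7, 90.8]
tool_rot: [[0.968, -0.252, 0.0], [-0.252, -0.968, -0.001], [0.0, 0.0, -1.0]]
force: [-0.0, 0.7, 0.1]
grip_width: 0.4
gripper_force: 0.0
```

Call:
{"api": "servo_tool", "payload": {
  "plan": "-1 0.006 -0.0002 0 -5;-1 0.006 -0.0007 0 -5;-1 0 0 0 0"
}}

```text
clock: 11.9
position: [619.2, 41.6, 90.7]
tool_rot: [[0.91, -0.415, 0.0], [-0.415, -0.91, -0.0], [0.0, 0.0, -1.0]]
force: [-1.2, -0.3, 0.4]
grip_width: 0.8
gripper_force: 0.0
```

Call:
{"api": "servo_tool", "payload": {
  "plan": "-1 0.003 -0.0006 0 -2.5;-1 0.003 -0.0006 0 -2.5;-1 0 0 0 0"
}}

```text
clock: 12.28
position: [625.2, 40.2, 90.8]
tool_rot: [[0.869, -0.495, 0.0], [-0.495, -0.869, -0.0], [0.0, 0.0, -1.0]]
force: [-0.2, -0.2, 0.4]
grip_width: 0.4
gripper_force: 0.2
```

No stop yet; continuing gently.

Call:
{"api": "servo_tool", "payload": {
  "plan": "-1 0.0029 -0.0008 0 -2.5;-1 0.0029 -0.0009 0 -2.5;-1 0 0 0 0"
}}

```text
clock: 12.65
position: [627.5, 40.4, 90.3]
tool_rot: [[0.822, -0.569, -0.008], [-0.569, -0.822, 0.003], [-0.008, 0.002, -1.0]]
force: [-10.8, 3.6, 6.7]
grip_width: 0.5
gripper_force: 5.4
```

Call:
{"api": "servo_tool", "payload": {
  "plan": "-1 0.0028 -0.0011 0 -2.5;-1 0 0 0 0"
}}

```text
clock: 12.9
position: [628.0, 40.7, 90.2]
tool_rot: [[0.797, -0.604, -0.014], [-0.604, -0.797, 0.005], [-0.014, 0.004, -1.0]]
force: [-16.7, 5.0, 11.6]
grip_width: 0.6
gripper_force: 8.9
```

Call:
{"api": "servo_tool", "payload": {
  "plan": "-1 0.0028 -0.0011 0 -2.5;-1 0 0 0 0"
}}

```text
clock: 13.15
position: [628.5, 41.1, 90.0]
tool_rot: [[0.77, -0.637, -0.019], [-0.637, -0.771, 0.008], [-0.02, 0.006, -1.0]]
force: [-22.7, 8.1, 17.1]
grip_width: 0.1
gripper_force: 12.4
```

The force is rising firmly at about 62° of travel, so the lever is at its stop. I'll back off and look.

Call:
{"api": "servo_tool", "payload": {
  "plan": "-1 -0.008 0.004 0 0;-1 -0.012 0.008 0 0;-1 -0.01 0.008 0 0;-1 0 0 0.05 0;-1 0 0 0.06 0;-1 -0.02 0.04 0.02 0;-1 -0.02 0.05 0 0;-1 -0.02 0.05 0 0;-1 -0.02 0.05 0 0;-1 -0.02 0.03 0 0;-1 0 0 0 0"
}}

```text
clock: 14.52
position: [504.0, 280.3, 220.5]
tool_rot: [[0.774, -0.633, -0.001], [-0.633, -0.774, 0.001], [-0.001, -0.0, -1.0]]
force: [0.4, 0.1, -0.6]
grip_width: 0.4
gripper_force: 0.0
```

```bash
python3 - <<'E'
from h import *
d=snap('top');save(d,'c5.png',(242,160,374,266),6)
E
```

```text
(no output)
```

View pics/c5.png

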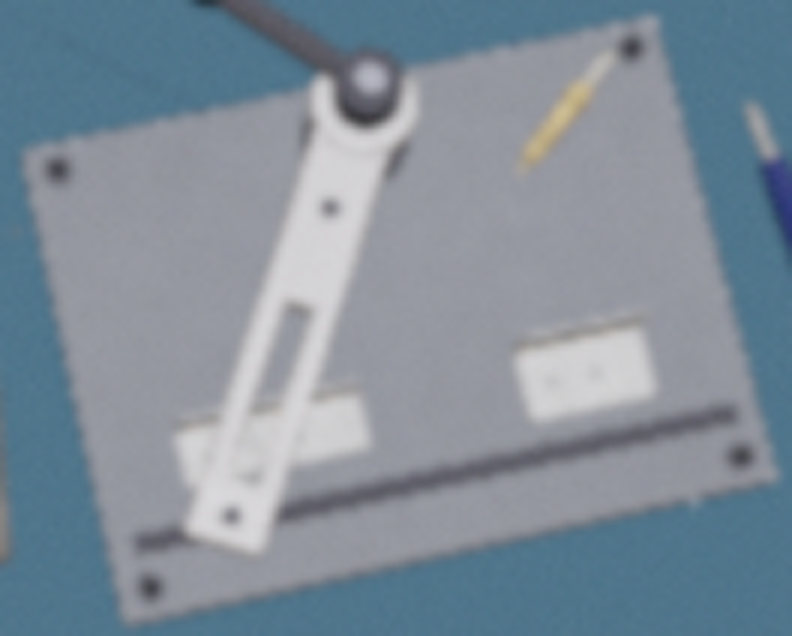

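The arm's holes are unchanged at (330,208) and (231,515), and the angles are where they were. The lever now points up-left. I'll check its angle numerically.

```bash
python3 - <<'E'
from h import *
d=load('top');g=cv2.cvtColor(d['color'],cv2.COLOR_RGB2GRAY)
x0,y0,x1,y1=262,145,292,172
v,u=np.nonzero(g[y0:y1,x0:x1]<35);b=px2w(d,x0+u.mean(),y0+v.mean(),86)
print(len(u),b,np.hypot(*(b-P)[:2]),np.degrees(np.arctan2(*(b-P)[1::-1])))
E
```

```text
5 [646.16957937  37.87168475  86.        ] 74.446778005973 59.691867202547485
```

```bash
python3 - <<'E'
from h import *
d=load('top');g=cv2.cvtColor(d['color'],cv2.COLOR_RGB2GRAY)
# direct: hub-to-ball with thresholds, before (c1 at 6x) and after
a=cv2.cvtColor(cv2.imread('pics/c1.png'),cv2.COLOR_BGR2GRAY)
b=cv2.resize(g[145:266,242:374],None,fx=6,fy=6,interpolation=cv2.INTER_CUBIC)
for im,y0,(xa,xb,ya,yb) in ((a,160,(150,240,130,225)),(b,145,(150,260,30,140))):
  for th in (35,45,55):
    v,u=np.nonzero(im[ya:yb,xa:xb]<th);u=u+xa;v=v+ya
    q=px2w(d,242+(u.mean()+.5)/6-.5,y0+(v.mean()+.5)/6-.5,86)-P
    print(th,len(u),np.ptp(u),np.ptp(v),np.hypot(*q[:2]).round(1),np.degrees(np.arctan2(q[1],q[0])).round(1))
E
```

```text
35 318 28 21 75.7 121.6
45 878 34 32 75.0 119.9
55 1109 38 36 74.8 119.8
35 187 23 22 74.3 59.5
45 892 33 35 75.8 57.1
55 1190 37 40 75.8 57.0
```

```bash
python3 -c "
from rig import ctrl;print(ctrl.hand_in())"
```

```text
the job is handed in; nothing more can be done
None
```

The job is handed in: the slot's centreline measured about 0.3 mm from the middle hole of the longer angle, and I then pushed the lock lever clockwise about 63° until it came up firmly against its stop (force rose to about 25 N), finishing at about 15 s; no result came back.

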